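Move three parts on by one station at the micro-welding bench

ROBOT

A 7-joint arm with a two-finger parallel gripper is mounted at the origin on the work surface. World frame = base frame: x ahead of the robot, y to its left, z up, the work surface at z = 0. Lengths are in m, angles in degrees, forces in N, time in s.
With the tool pointing down it reaches from about 0.4 to 0.875 m from the base axis. Payload 4.4 kg.
Tool frame: the origin (TCP) lies midway between the tips of the shut fingers; the grasp point (between the pads) lies 19 mm behind it; z points along the fingers, y is the line along which they close (so a half turn about z gives the same grasp; the last joint's range is limited). The gripper opens to 85 mm and grips with 20 to 120 N. Pads are 22 mm wide; open, the fingers measure 114 mm over their backs; the gripper's body (76 mm by 85 mm) begins 54 mm behind the grasp point. The pads swing forward as they close: fully open they stand 13 mm farther back than shut.
Start: joints at [71.803, 36.005, 2.206, 86.941, -1.547, 57.084, -1.146], TCP at [0.162, -0.63, 0.231] pointing down, gripper open.
Joint ranges: [-175.42, 175.42], [-21.48, 121.26], [-71.46, 75.88], [10.55, 141.38], [-63.04, 243.04], [13.31, 113.54], [-168.57, 168.57]. Speed limits (degrees/s): [147.25, 147.25, 180, 180, 180, 180, 180].

INTERFACE

Orientations are given as a 3x3 rotation matrix whose columns are the frame's x, y, z axes.
In Python, from rig import read_state, viewer, env gives the robot as it stands.
- The arm moves only by the shell command python3 -m jog 'ROWS' [OPENING]. ROWS is a JSON object of lists of equal length, an entry for each row: "offset": the shift along the tool's x, y, z in mm, a list of three; "turn": the turn, a rotation vector about the tool's x, y, z in degrees, a list of three. In form: {"offset": [[dx, dy, dz], ...], "turn": [[wx, wy, wz], ...]}. A call has 1 to 20 rows; each row is the pose to reach, as a shift and turn from the pose commanded when the call began, along the tool's axes at that moment; what a row does not reach only later rows make up. A row lasts 1/8 s, in which the tool goes at most 62.5 mm and 10.7 degrees, less where a joint would pass 70% of its speed; a pose out of reach is approached as far as the arm can. A call with a gripper value outside its range is refused whole. OPENING is the finger opening in mm, from 0 to 85.4, set as the call begins (- or left out, the last holds). The fingers move at their own pace and stop on an object; the grip force is fixed at half the most. Time passes only in rows, so rows that repeat a pose let the fingers close. It gives the time, the measured TCP pose, the force, the opening and the grip force at its end, in the units of the state.
- read_state(): the state, without advancing time (a new reading comes with each control period).
- viewer.read_camera(name): name is "scene" or "top"; returns a dict with "pixels" (480x640x3 uint8, red, green, blue), "range_z" (480x640 float32, m along the optical axis (not along the pixel's ray), 0 where there is no reading), "camera_matrix" (3x3 intrinsics, pixels), "rvec" (rotation vector, rad) and "tvec" (3), from world to camera coordinates, as OpenCV has them. Camera axes: x right, y down, z forward; pixel columns grow to the right and rows downward; lengths in m; the calibration is good to about 2 mm. A picture is of the moment at which its call begins.
- env.close_job(): hands the job in; it is judged then, once.
The state is a dict: "t": time; "joint_pos": joint angles; "joint_velocities": joint speeds; "effort": joint torques, N m; "tool_pos": TCP position; "ee_rot": TCP orientation; "force": force on the tool from outside, world axes, zero at the start; "moment": the same for the moment, N m; "finger_gap": finger opening in m; "grip_force": force on a finger pad.
Only numpy, scipy, OpenCV 4.12 (cv2) and the standard library are available. Lean on these libraries where they do the work, as an engineer would, in place of code of your own. Each camera call takes 0.05 s, during which the arm holds its last target. There are 200 camera calls.

TASK

Move the three parts on to their next stations: the ribbed can from the weld anvil to the middle of the finned cooling block, the box-shaped module from the cooling block to the middle of the round microscope stage, and the flanged connector from the stage back to the middle of the weld anvil. Park one of them on the empty cork block while you make room, and leave the cork block empty at the end, with every part standing upright. Set the parts down rather than drop them, never put one on the bare bench, and leave the jar, the screwdriver and the reel where they are.

Things in the scene. Friction and masses are not known exactly. Their poses are not given: they have to be found in the camera images.
- can_center (a point): The ribbed can: upright aluminium cylinder with ribs round it, 44 mm in diameter, 52 mm tall, loose, about 0.15 kg. This point is on its axis half-way up, 26 mm above its underside; z is its axis. It starts upright near the middle of the weld anvil.
- module_center (a point): The box-shaped module: black plastic box, 62 mm (its x) by 34 mm (its y) by 48 mm tall (its z), with a steel plate and eight small brass pins on top, loose, about 0.18 kg. This point is its centre, 24 mm above its underside. Grasp it across its 34 mm width. It starts upright near the middle of the cooling block.
- connector_center (a point): The flanged connector: steel, a square foot flange 50 by 50 mm and 5 mm thick, and on it an upright round barrel 30 mm in diameter, up to 54 mm above the underside; loose, about 0.2 kg. This point is on the barrel's axis half-way up, 27 mm above the underside; z is its axis. Grasp it by the barrel, above the flange. It starts upright near the middle of the microscope stage.
- anvil_top (a point): The weld anvil: stepped square block, 100 mm base of aluminium, 92 mm dark steel slab up to 22 mm with a bolt at each corner, and a square copper top 66 by 66 mm. Fixed to the bench, 30 mm high; its place on the bench differs from start to start. This point is the centre of its flat top, z up.
- stage_top (a point): The microscope stage: round, white base 104 mm in diameter with a black disc top 88 mm in diameter. Fixed to the bench, 30 mm high; its place on the bench differs from start to start. This point is the centre of its flat top, z up.
- cooler_top (a point): The cooling block: square aluminium block 96 by 96 mm with eight upright fins along its x axis; parts stand on the fins' tops as on a flat plate. Fixed to the bench, 30 mm high; its place on the bench differs from start to start. This point is the centre of its flat top, z up.
- spare_top (a point): The cork block: square wooden block 96 by 96 mm with a 92 mm cork top, empty at the start, for parking. Fixed to the bench, 30 mm high; its place on the bench differs from start to start. This point is the centre of its flat top, z up.
- jar: Bystander: small amber glass jar with a white cap, 32 mm in diameter, 45 mm tall, standing loose among the four stations; its origin is the centre of its underside.
- driver_grip (a point): Bystander: loose screwdriver 170 mm long lying on the bench to the right of the stations (-y side); this point is in the middle of its handle.
- reel: Bystander: loose two-flanged reel 56 mm in diameter, 34 mm tall, standing on the bench to the left of the stations (+y side); its origin is the centre of its underside.
Not all that is in view belongs to the job. Leave any green look-alike of the part that bears cooler_top alone.

How it is judged:
By the outcome, as a careful person would: the job done as asked, in the order asked, and still so for the second after the job is handed in, with the robot touching nothing.
It also fails if it takes over 102 s, if anything falls off the work surface, if the arm or the gripper's body presses on something with over 40 N, if the wrist force passes 120 N, or if a joint passes its speed limit or range.

## Working session

There is one attempt and no reset: what is moved stays moved. The work goes in short steps, Python scripts to look and compute and a shell command to move; the robot and the scene stay as the last step left them, time stands still between calls to the robot, and variables do not carry over. Pictures are saved under pics/ and viewed, at most 14 in all, crops included, and the job is handed in when it is done.

```bash
mkdir -p pics; cat > h.py <<'E'
import numpy as np, cv2
from rig import read_state, viewer, env
def cam(n):
    c=viewer.read_camera(n); c['R']=cv2.Rodrigues(np.array(c['rvec'],float))[0]; c['t']=np.array(c['tvec'],float).ravel(); c['K']=np.array(c['camera_matrix'],float); return c
def ray(c,uv,z):
    uv=np.atleast_2d(uv).astype(float); d=np.c_[uv,np.ones(len(uv))]@np.linalg.inv(c['K']).T@c['R']; o=-c['R'].T@c['t']
    return o+d*((z-o[2])/d[:,2])[:,None]
def cloud(c):
    v,u=np.mgrid[:480,:640]; Z=c['range_z']; p=np.stack([u,v,np.ones_like(u)],-1)@np.linalg.inv(c['K']).T*Z[...,None]
    w=(p-c['t'])@c['R']; w[Z==0]=np.nan; return w
def save(c,f,crop=None,k=1):
    im=c['pixels'][...,::-1]
    if crop: im=im[crop[1]:crop[3],crop[0]:crop[2]]
    cv2.imwrite('pics/'+f,cv2.resize(im,None,fx=k,fy=k,interpolation=cv2.INTER_CUBIC))
E
python3 - <<'E'
from h import *
for n in('top','scene'):
    c=cam(n); save(c,n+'0.png'); print(n,-c['R'].T@c['t'],c['R'].round(2).tolist(),c['K'][0,0])
s=read_state(); print(s['tool_pos'],s['ee_rot'],s['finger_gap'],s['t'])
E
```

```text
top [ 0.38859498 -0.00225851  1.12113945] [[0.01, -1.0, 0.01], [-0.99, -0.01, -0.15], [0.15, -0.01, -0.99]] 517.8558696365249
scene [1.54786742 0.43221407 0.79628418] [[-0.38, 0.92, -0.02], [0.53, 0.2, -0.82], [-0.76, -0.33, -0.57]] 616.2543997877829
[ 0.16185813 -0.6289515   0.2304717 ] [[ 9.68455199e-01  2.49187410e-01 -4.01462372e-04]
 [ 2.49187732e-01 -9.68453756e-01  1.67238595e-03]
 [ 2.79397810e-05 -1.71967036e-03 -9.99998521e-01]] 0.08539861036211163 0.1
```

View pics/top0.png

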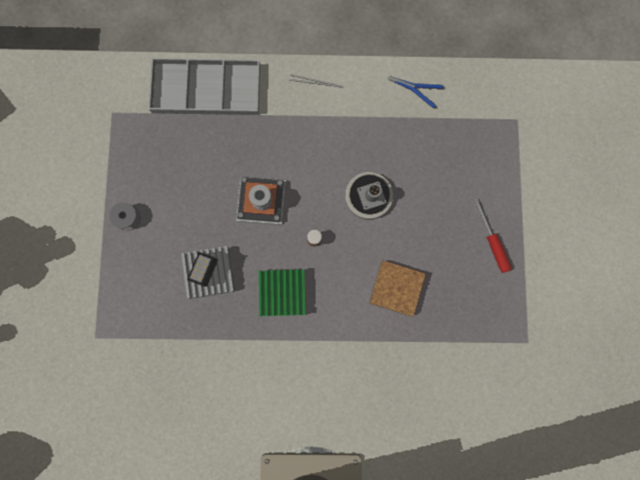

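View pics/scene0.png

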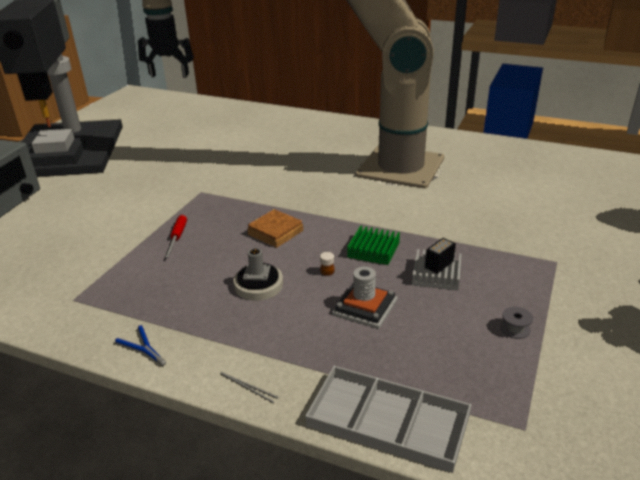

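The top view shows the can on the anvil (260,197), the module on the grey cooler (207,272), the connector on the stage (371,194), the empty cork (398,288), the jar (314,237), the reel (123,215) and the driver (498,250). The scene view agrees.

For the cooling block there are two candidates: the grey aluminium finned block at (207,272), which bears the module, and the green finned one at (283,292). I choose the grey one. Next I'll measure and check it in a crop.

```bash
cat > meas.py <<'E'
from h import *
def rect(w,m):
    p=w[m][:,:2]; r=cv2.minAreaRect((p*1000).astype(np.float32)); return np.round(r[0],1),np.round(r[1],1),round(r[2],1),len(p),np.round(p.mean(0)*1000,1)
if __name__=='__main__':
    c=cam('top'); w=cloud(c); save(c,'crop0.png',(170,160,440,330),2.9)
    for n,(u,v) in dict(anvil=(260,200),cooler=(207,272),stage=(370,195),cork=(398,288),jar=(314,237),green=(283,292)).items():
        q=ray(c,(u,v),.03)[0]; near=np.hypot(w[...,0]-q[0],w[...,1]-q[1])<.085
        print(n,q[:2].round(3))
        for lo,hi in((.015,.04),(.025,.037),(.038,.06),(.065,.1)):
            m=near&(w[...,2]>lo)&(w[...,2]<hi)
            m=cv2.morphologyEx(m.astype(np.uint8),cv2.MORPH_OPEN,np.ones((2,2)))>0
            if m.sum()>8: print('  ',lo,hi,*rect(w,m),np.median(w[...,2][m]).round(4))
E
python3 meas.py
```

```text
anvil [0.624 0.116]
   0.015 0.04 [627.5 114.9] [91.7 91.2] 86.3 1353 [nan nan] nan
   0.025 0.037 [624.8 120.3] [78.4 73. ] 88.5 495 [nan nan] nan
   0.038 0.06 [609.2 100. ] [ 6.3 29.5] 39.7 26 [606.9 102. ] 0.0346
   0.065 0.1 [622.4 111. ] [41.2 41.4] 3.4 380 [621.  109.5] 0.082
cooler [0.468 0.223]
   0.015 0.04 [469.  222.5] [95.5 95.9] 10.2 949 [nan nan] nan
   0.025 0.037 [468.4 222.1] [93.9 96. ] 9.9 715 [nan nan] nan
   0.038 0.06 [467.8 211.5] [ 5.1 57.1] 69.7 63 [467.  211.3] 0.0367
   0.065 0.1 [471.6 230.6] [40.2 66.6] 65.4 558 [nan nan] nan
stage [ 0.639 -0.12 ]
   0.015 0.04 [ 645.2 -127.9] [68.6 98.4] 43.1 1512 [nan nan] nan
   0.025 0.037 [ 636.3 -121.5] [77.4 63.8] 40.9 951 [nan nan] nan
   0.038 0.06 [ 626.5 -122.5] [28.7  7.5] 77.1 34 [ 625.8 -121.1] 0.041
   0.065 0.1 [ 638.3 -129.4] [26.6 40.5] 17.7 186 [ 635.1 -125.3] 0.0837
cork [ 0.44  -0.179]
   0.015 0.04 [ 439.8 -184. ] [ 91.7 102.6] 68.2 2038 [nan nan] nan
   0.025 0.037 [ 384. -225.] [0.  7.4] 0.0 1894 [nan nan] nan
jar [ 0.546 -0.001]
   0.015 0.04 [501.8  12.4] [17.9 78.8] 64.8 44 [nan nan] nan
   0.025 0.037 [469.3  25.7] [14.  16.5] 0.7 24 [nan nan] nan
   0.038 0.06 [543.6  -4.4] [26.2 28.2] 1.9 159 [543.3  -3.4] 0.0444
green [0.428 0.062]
   0.015 0.04 [427.7  64.4] [96.1 98.1] 1.9 1108 [nan nan] nan
   0.025 0.037 [427.2  64.8] [97.4 96.3] 1.3 939 [nan nan] nan
```

View pics/crop0.png

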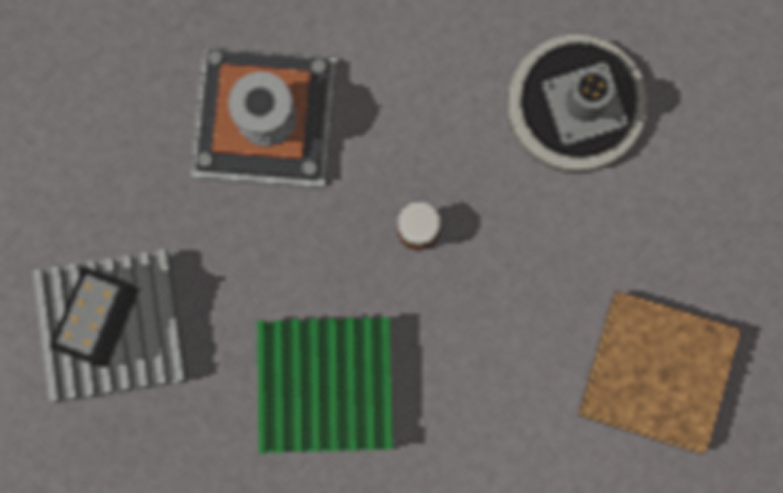

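The crop confirms the grey finned block carrying the module, at about (110,325) in the crop, and the empty green one at (325,385). Now I'll refine the poses.

```bash
cat > meas2.py <<'E'
from h import *
def ref(c,w,q,rad,lo,hi,z,circ=False,k=3):
    m=(np.hypot(w[...,0]-q[0],w[...,1]-q[1])<rad)&(w[...,2]>lo)&(w[...,2]<hi)
    m=m.astype(np.uint8); n,L,S,_=cv2.connectedComponentsWithStats(m)
    m=(L==1+S[1:,4].argmax()).astype(np.uint8)
    cs,_=cv2.findContours(cv2.resize(m,None,fx=4,fy=4,interpolation=cv2.INTER_LINEAR),cv2.RETR_EXTERNAL,cv2.CHAIN_APPROX_NONE)
    p=max(cs,key=cv2.contourArea).reshape(-1,2)/4-.375
    P=(ray(c,p,z)[:,:2]*1000).astype(np.float32)
    if circ: r=cv2.minEnclosingCircle(P); e=cv2.fitEllipse(P); return [np.round(r[0],1),round(r[1],1),np.round(e[0],1),np.round(e[1],1)]
    r=cv2.minAreaRect(P); return [np.round(r[0],1),np.round(r[1],1),round(r[2],1)]
if __name__=='__main__':
    c=cam('top'); w=cloud(c)
    print('anvil',*ref(c,w,(.625,.115),.075,.014,.036,.022))
    print('cooler',*ref(c,w,(.468,.222),.08,.018,.037,.03))
    print('stage',*ref(c,w,(.637,-.123),.07,.012,.04,.025,True))
    print('cork',*ref(c,w,(.44,-.184),.08,.018,.037,.03))
    print('can',*ref(c,w,(.621,.11),.04,.072,.1,.082,True))
    print('module',*ref(c,w,(.47,.23),.06,.07,.1,.079))
    print('conn',*ref(c,w,(.637,-.126),.03,.076,.1,.084,True))
    print('flange',*ref(c,w,(.637,-.123),.04,.032,.037,.035))
E
python3 meas2.py
```

```text
anvil [628.5 116.3] [96.6 95.2] 86.0
cooler [458.8 201.2] [67.4 11.6] 8.0
stage [ 640.2 -117.6] 53.6 [ 640.3 -118.4] [102.1 104.6]
cork [ 440.4 -177.8] [96.7 96.6] 73.1
can [623.6 111.4] 23.3 [623.5 111.6] [43.2 44.3]
module [472.1 225.9] [37.3 63.4] 69.7
conn [ 636.8 -122.7] 16.4 [ 636.9 -122.9] [29.3 31.3]
flange [ 635.  -123.4] [51.  57.6] 7.5
```

```bash
cat > go.py <<'E'
import sys
from h import *
from scipy.spatial.transform import Rotation as Ro
# go.py x y z yaw(of tool y, deg) [..more poses]: offset/turn from present pose
s=read_state(); p=np.array(s['tool_pos']); R=np.array(s['ee_rot'])
a=list(map(float,sys.argv[1:]))
print('t',round(s['t'],2),'at',(p*1000).round(1),'yaw',np.degrees(np.arctan2(R[1,1],R[0,1])).round(1),'gap',round(s['finger_gap']*1e3,1),'grip',s['grip_force'],'j7',s['joint_pos'][6])
for i in range(0,len(a),4):
    x,y,z,yw=a[i:i+4]; t=np.radians(yw); Y=np.array([np.cos(t),np.sin(t),0]); Z=np.array([0,0,-1.]); D=np.c_[np.cross(Y,Z),Y,Z]
    print((R.T@(np.array([x,y,z])-p*1000)).round(1).tolist(), np.degrees(Ro.from_matrix(R.T@D).as_rotvec()).round(1).tolist())
E
python3 go.py 623.5 111.5 150 0 623.5 111.5 38 0
```

```text
t 0.2 at [ 161.9 -629.1  230.8] yaw -75.6 gap 85.2 grip 0.0 j7 -1.1462184811519445
[631.6, -602.2, 81.5] [-0.1, -0.0, -75.6]
[631.6, -602.0, 193.5] [-0.1, -0.0, -75.6]
```

```bash
python3 -m jog '{"offset":[[632,-602,30],[632,-602,30],[632,-602,30],[632,-602,30],[632,-602,30],[632,-602,30],[632,-602,30],[632,-602,30],[632,-602,60],[632,-602,60],[632,-602,60],[632,-602,60],[632,-602,81],[632,-602,81],[632,-602,81],[632,-602,81],[632,-602,81],[632,-602,81]],"turn":[[0,0,-76],[0,0,-76],[0,0,-76],[0,0,-76],[0,0,-76],[0,0,-76],[0,0,-76],[0,0,-76],[0,0,-76],[0,0,-76],[0,0,-76],[0,0,-76],[0,0,-76],[0,0,-76],[0,0,-76],[0,0,-76],[0,0,-76],[0,0,-76]]}' 85
python3 go.py 623.5 111.5 38 0; python3 -c "
from h import *
save(cam('scene'),'s1.png',(200,120,540,360),2.3)"
```

```text
t: 2.45
tool_pos: [0.6241, 0.1091, 0.1509]
ee_rot: [[-0.005, 1.0, 0.001], [1.0, 0.005, -0.001], [-0.001, 0.001, -1.0]]
force: [0.8, -0.3, 0.6]
finger_gap: 0.0849
grip_force: 0.0
t 2.45 at [624.1 109.1 150.9] yaw 0.3 gap 84.9 grip 0.0 j7 -25.793752068291713
[2.5, -0.6, 112.9] [0.0, 0.0, 0.3]
```

View pics/s1.png

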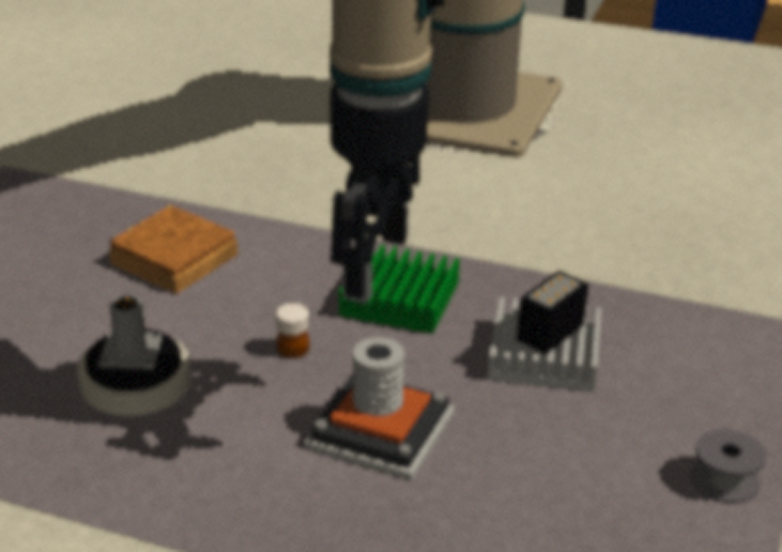

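The crop shows the open gripper above the can (378,350) with nothing in its way, so I'll descend.

```bash
python3 -m jog '{"offset":[[1,0,30],[1,0,70],[1,0,95],[1,0,110],[1,0,112],[1,0,112]],"turn":[[0,0,0],[0,0,0],[0,0,0],[0,0,0],[0,0,0],[0,0,0]]}' && python3 -m jog '{"offset":[[0,0,0],[0,0,0],[0,0,0],[0,0,0],[0,0,0],[0,0,0]],"turn":[[0,0,0],[0,0,0],[0,0,0],[0,0,0],[0,0,0],[0,0,0]]}' 30; python3 go.py
```

```text
t: 3.25
tool_pos: [0.6248, 0.112, 0.0392]
ee_rot: [[-0.007, 1.0, 0.002], [1.0, 0.007, 0.0], [0.0, 0.002, -1.0]]
force: [0.5, -0.2, 0.1]
finger_gap: 0.0848
grip_force: 0.0
t: 4.0
tool_pos: [0.6249, 0.1121, 0.0393]
ee_rot: [[-0.007, 1.0, 0.002], [1.0, 0.007, 0.0], [0.0, 0.002, -1.0]]
force: [0.2, 0.1, 6.9]
finger_gap: 0.0429
grip_force: 60.7
t 4.0 at [624.9 112.1  39.3] yaw 0.4 gap 42.9 grip 60.70631146430969 j7 -28.773964118023798
```

```bash
python3 -m jog '{"offset":[[0,0,-15],[0,0,-50],[0,0,-90],[0,0,-110],[0,0,-110]],"turn":[[0,0,0],[0,0,0],[0,0,0],[0,0,0],[0,0,0]]}'; python3 go.py 440.4 -177.8 149 0; python3 -c "
from h import *
from meas2 import ref
c=cam('top'); w=cloud(c)
save(c,'t2.png',(170,120,440,330),2.9)"
```

```text
t: 4.62
tool_pos: [0.6251, 0.1122, 0.1504]
ee_rot: [[-0.007, 1.0, 0.004], [1.0, 0.007, 0.001], [0.001, 0.004, -1.0]]
force: [0.3, 0.3, -1.8]
finger_gap: 0.0429
grip_force: 61.1
t 4.62 at [625.1 112.2 150.4] yaw 0.4 gap 42.9 grip 61.10805630683899 j7 -26.015145938258797
[-288.7, -186.8, 0.6] [0.2, -0.0, 0.4]
```

View pics/t2.png

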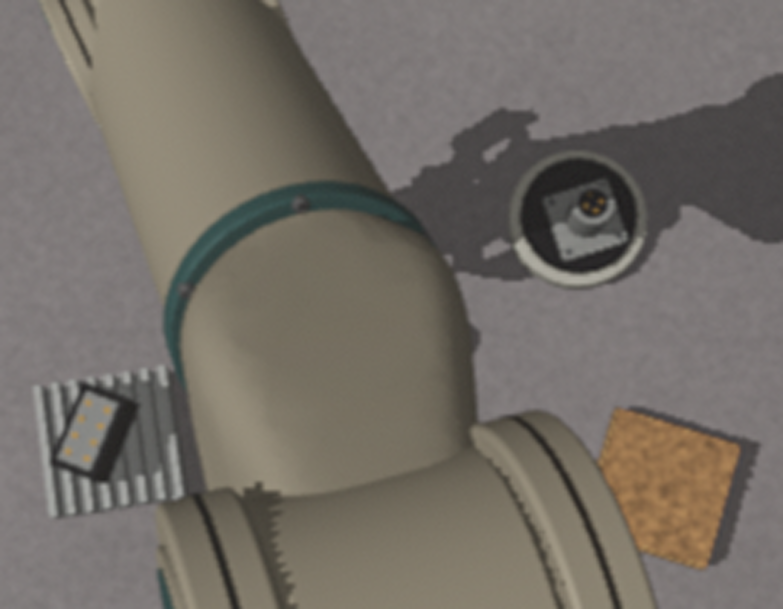

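The arm hides the anvil in the top view; the cork (675,485) and the cooler (110,440) are still where they were. Force reads −1.8 N, so the can is lifted. I'll carry it to the cork.

```bash
python3 -m jog '{"offset":[[-289,-187,0],[-289,-187,0],[-289,-187,0],[-289,-187,0],[-289,-187,0],[-289,-187,0],[-289,-187,0],[-289,-187,0],[-289,-187,0],[-289,-187,0]],"turn":[[0,0,0],[0,0,0],[0,0,0],[0,0,0],[0,0,0],[0,0,0],[0,0,0],[0,0,0],[0,0,0],[0,0,0]]}'; python3 go.py 440.4 -177.8 40 0; python3 - <<'E'
from h import *
import meas2
c=cam('top'); w=cloud(c); save(c,'t3.png')
# copper by colour at z=.03
h=cv2.cvtColor(c['pixels'],cv2.COLOR_RGB2HSV)
q=ray(c,np.argwhere(np.ones((480,640)))[:,::-1],.03).reshape(480,640,3)
m=((np.hypot(q[...,0]-.627,q[...,1]-.115)<.06)&(h[...,1]>110)&(h[...,0]<20)).astype(np.uint8)
k,_=cv2.findContours(m,0,1); k=max(k,key=cv2.contourArea).reshape(-1,2)
print('copper',cv2.minAreaRect((ray(c,k,.03)[:,:2]*1000).astype(np.float32)))
print('anvil',*meas2.ref(c,w,(.625,.115),.075,.014,.036,.022))
E
```

```text
t: 5.92
tool_pos: [0.4398, -0.1774, 0.1482]
ee_rot: [[-0.01, 1.0, 0.0], [1.0, 0.01, 0.0], [0.0, 0.0, -1.0]]
force: [1.0, -0.6, -1.4]
finger_gap: 0.0429
grip_force: 61.4
t 5.92 at [ 439.8 -177.4  148.2] yaw 0.5 gap 42.9 grip 61.40172600746155 j7 0.5953307729229942
[-0.5, 0.6, 108.2] [0.0, -0.0, 0.5]
copper ((628.6663208007812, 116.66252899169922), (67.04830932617188, 66.7793197631836), 86.36592864990234)
anvil [628.5 116.3] [94.8 96.5] 85.8
```

View pics/t3.png

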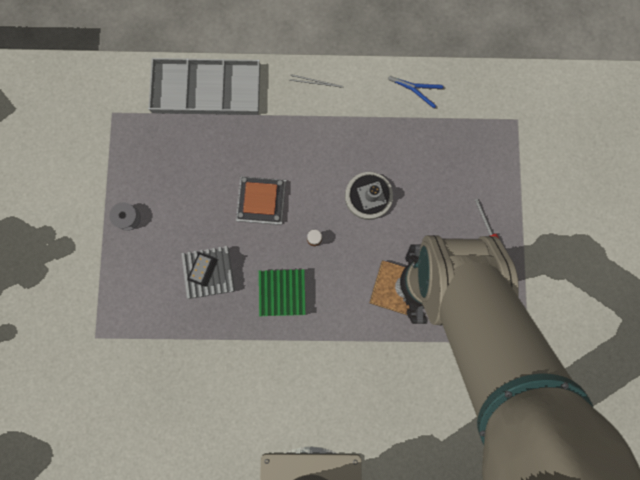

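The anvil at (261,199) is clear and the can is held over the cork (400,288). Lowering it slowly.

```bash
python3 -m jog '{"offset":[[0,0,30],[0,0,65],[0,0,90],[0,0,102],[0,0,106],[0,0,108],[0,0,108.5],[0,0,108.5]],"turn":[[0,0,0],[0,0,0],[0,0,0],[0,0,0],[0,0,0],[0,0,0],[0,0,0],[0,0,0]]}'
```

```text
t: 6.98
tool_pos: [0.4396, -0.1786, 0.0403]
ee_rot: [[-0.007, 1.0, 0.001], [1.0, 0.007, -0.0], [-0.0, 0.001, -1.0]]
force: [-0.1, 0.2, -1.4]
finger_gap: 0.0434
grip_force: 61.4
```

```bash
python3 -m jog '{"offset":[[0,0,0.5],[0,0,1],[0,0,1.3],[0,0,1.3]],"turn":[[0,0,0],[0,0,0],[0,0,0],[0,0,0]]}'
```

```text
t: 7.48
tool_pos: [0.4394, -0.1786, 0.0393]
ee_rot: [[-0.007, 1.0, 0.001], [1.0, 0.007, -0.001], [-0.001, 0.001, -1.0]]
force: [-2.0, -0.9, 7.4]
finger_gap: 0.0427
grip_force: 61.8
```

```bash
python3 -m jog '{"offset":[[0,0,0],[0,0,0],[0,0,0],[0,0,0],[0,0,0],[0,0,-20],[0,0,-60],[0,0,-100],[0,0,-111],[0,0,-111]],"turn":[[0,0,0],[0,0,0],[0,0,0],[0,0,0],[0,0,0],[0,0,0],[0,0,0],[0,0,0],[0,0,0],[0,0,0]]}' 85; python3 go.py 636.8 -123 150 0; python3 - <<'E'
from h import *
c=cam('scene');save(c,'s4.png',(200,120,540,360),2.3)
E
```

```text
t: 8.72
tool_pos: [0.4393, -0.1787, 0.1498]
ee_rot: [[-0.007, 1.0, 0.001], [1.0, 0.007, -0.001], [-0.001, 0.001, -1.0]]
force: [-0.0, -0.1, 0.3]
finger_gap: 0.0853
grip_force: 0.0
t 8.72 at [ 439.3 -178.7  149.8] yaw 0.4 gap 85.3 grip 0.0 j7 -0.07558202865460587
[54.3, 197.9, -0.1] [0.1, 0.0, 0.4]
```

View pics/s4.png

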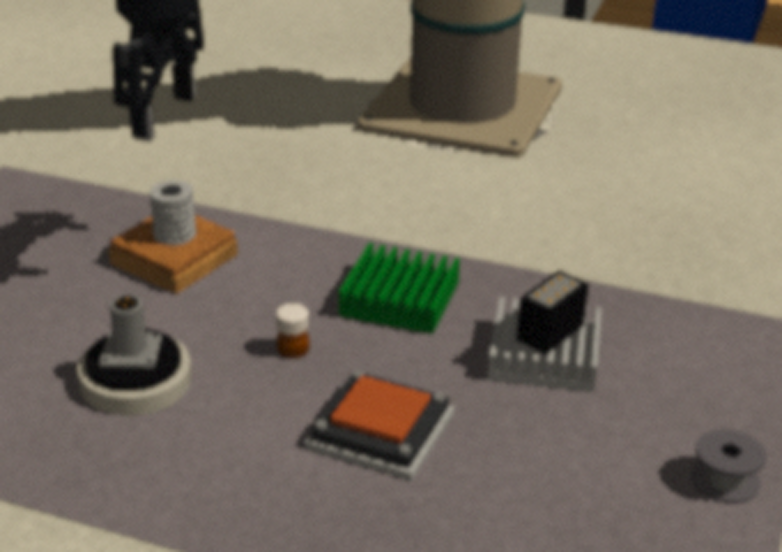

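The can stands upright on the cork (173,212 in the crop) and everything else is untouched. Next is the connector.

```bash
python3 -m jog '{"offset":[[54,198,0],[54,198,0],[54,198,0],[54,198,0],[54,198,0],[54,198,0],[54,198,0],[54,198,30],[54,198,70],[54,198,95],[54,198,104],[54,198,104],[54,198,104]],"turn":[[0,0,0],[0,0,0],[0,0,0],[0,0,0],[0,0,0],[0,0,0],[0,0,0],[0,0,0],[0,0,0],[0,0,0],[0,0,0],[0,0,0],[0,0,0]]}' && python3 -m jog '{"offset":[[0,0,0],[0,0,0],[0,0,0],[0,0,0],[0,0,0],[0,0,0],[0,0,0]],"turn":[[0,0,0],[0,0,0],[0,0,0],[0,0,0],[0,0,0],[0,0,0],[0,0,0]]}' 15; python3 go.py
```

```text
t: 10.4
tool_pos: [0.6377, -0.1232, 0.0469]
ee_rot: [[-0.007, 1.0, 0.002], [1.0, 0.007, -0.0], [-0.0, 0.002, -1.0]]
force: [0.1, -0.1, 0.2]
finger_gap: 0.0852
grip_force: 0.0
t: 11.28
tool_pos: [0.638, -0.1229, 0.0463]
ee_rot: [[-0.008, 1.0, 0.003], [1.0, 0.008, -0.0], [-0.0, 0.003, -1.0]]
force: [2.2, 0.2, 6.2]
finger_gap: 0.0288
grip_force: 59.2
t 11.28 at [ 638.  -122.9   46.3] yaw 0.4 gap 28.8 grip 59.21222984790802 j7 -8.928723863872786
```

```bash
python3 -m jog '{"offset":[[0,0,-15],[0,0,-50],[0,0,-90],[0,0,-110],[0,0,-110]],"turn":[[0,0,0],[0,0,0],[0,0,0],[0,0,0],[0,0,0]]}'; python3 go.py 628.6 116.6 156 -24.5
```

```text
t: 11.9
tool_pos: [0.6371, -0.1231, 0.1571]
ee_rot: [[-0.007, 1.0, 0.002], [1.0, 0.007, -0.0], [-0.0, 0.002, -1.0]]
force: [0.1, 0.3, -3.4]
finger_gap: 0.0287
grip_force: 59.5
t 11.9 at [ 637.1 -123.1  157.1] yaw 0.4 gap 28.7 grip 59.477723836898804 j7 -6.024598852818398
[239.8, -6.7, 0.9] [0.1, 0.0, 24.9]
```

```bash
python3 -m jog '{"offset":[[240,-7,0],[240,-7,0],[240,-7,0],[240,-7,0],[240,-7,0],[240,-7,0],[240,-7,0],[240,-7,0]],"turn":[[0,0,25],[0,0,25],[0,0,25],[0,0,25],[0,0,25],[0,0,25],[0,0,25],[0,0,25]]}'; python3 go.py 628.6 116.6 48 -24.5; python3 - <<'E'
from h import *
c=cam('scene');save(c,'s5.png',(300,200,460,340),4)
c=cam('top')
g=c['pixels'].max(2); q=ray(c,np.argwhere(np.ones((480,640)))[:,::-1],.03).reshape(480,640,3)
m=((np.hypot(q[...,0]-.64,q[...,1]+.118)<.07)&(g<50)).astype(np.uint8)
k,_=cv2.findContours(m,0,1)
for a in k:
    if len(a)>30: P=(ray(c,a.reshape(-1,2),.03)[:,:2]*1000).astype(np.float32); print(cv2.fitEllipse(P),cv2.minEnclosingCircle(P))
E
```

```text
t: 12.9
tool_pos: [0.6281, 0.1152, 0.1552]
ee_rot: [[0.418, 0.908, -0.001], [0.908, -0.418, -0.001], [-0.001, -0.0, -1.0]]
force: [1.0, -0.2, -1.8]
finger_gap: 0.0291
grip_force: 59.6
t 12.9 at [628.1 115.2 155.2] yaw -24.7 gap 29.1 grip 59.60755169391632 j7 -46.896640466970005
[1.6, -0.1, 107.2] [-0.0, 0.1, -0.2]
((641.8140869140625, -118.48831939697266), (82.0545425415039, 82.60179138183594), 98.03421020507812) ((641.634765625, -118.62928771972656), 42.26013946533203)
```

View pics/s5.png

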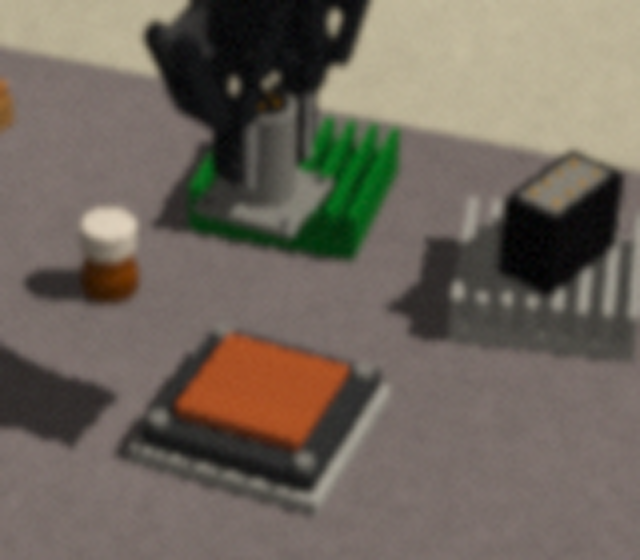

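The flange at (265,205) is square with the copper (265,390), and the connector hangs upright. The stage centre measures (641.5, −118.5). Lowering it.

```bash
python3 -m jog '{"offset":[[1,0,30],[1,0,65],[1,0,90],[1,0,101],[1,0,105],[1,0,107],[1,0,107.5],[1,0,107.5]],"turn":[[0,0,0],[0,0,0],[0,0,0],[0,0,0],[0,0,0],[0,0,0],[0,0,0],[0,0,0]]}';  python3 -m jog '{"offset":[[0,0,0.5],[0,0,1],[0,0,1],[0,0,1]],"turn":[[0,0,0],[0,0,0],[0,0,0],[0,0,0]]}'
```

```text
t: 14.0
tool_pos: [0.6289, 0.118, 0.0487]
ee_rot: [[0.416, 0.909, 0.001], [0.909, -0.416, 0.0], [0.001, 0.001, -1.0]]
force: [0.3, 0.3, -3.0]
finger_gap: 0.0283
grip_force: 59.6
t: 14.5
tool_pos: [0.6284, 0.1179, 0.047]
ee_rot: [[0.416, 0.909, -0.0], [0.909, -0.416, -0.0], [-0.0, -0.0, -1.0]]
force: [-0.2, 0.0, -2.1]
finger_gap: 0.0286
grip_force: 59.6
```

```bash
python3 -m jog '{"offset":[[-1,0.5,0],[-1,0.5,0.5],[-1,0.5,1],[-1,0.5,1]],"turn":[[0,0,0],[0,0,0],[0,0,0],[0,0,0]]}'
```

```text
t: 15.0
tool_pos: [0.6286, 0.1166, 0.0464]
ee_rot: [[0.416, 0.909, 0.0], [0.909, -0.416, -0.0], [-0.0, 0.0, -1.0]]
force: [-0.9, 0.1, 1.5]
finger_gap: 0.029
grip_force: 60.0
```

```bash
python3 -m jog '{"offset":[[0,0,0],[0,0,0],[0,0,0],[0,0,0],[0,0,0],[0,0,-20],[0,0,-60],[0,0,-100],[0,0,-110],[0,0,-110]],"turn":[[0,0,0],[0,0,0],[0,0,0],[0,0,0],[0,0,0],[0,0,0],[0,0,0],[0,0,0],[0,0,0],[0,0,0]]}' 85; python3 go.py 472 227 156 67; python3 - <<'E'
from h import *
c=cam('top'); w=cloud(c); P=c['pixels']; h=cv2.cvtColor(P,cv2.COLOR_RGB2HSV)
q=ray(c,np.argwhere(np.ones((480,640)))[:,::-1],.078).reshape(480,640,3)
near=np.hypot(q[...,0]-.472,q[...,1]-.227)<.045
m=(near&(w[...,2]>.072)).astype(np.uint8); k,_=cv2.findContours(m,0,1); k=max(k,key=cv2.contourArea).reshape(-1,2)
print('box top',cv2.minAreaRect((ray(c,k,.078)[:,:2]*1000).astype(np.float32)))
m=(m*(h[...,2]>85)).astype(np.uint8); k,_=cv2.findContours(m,0,1); k=max(k,key=cv2.contourArea).reshape(-1,2)
print('plate',cv2.minAreaRect((ray(c,k,.079)[:,:2]*1000).astype(np.float32)))
# cooler: closed mask at z~.03
q=ray(c,np.argwhere(np.ones((480,640)))[:,::-1],.03).reshape(480,640,3)
m=((np.hypot(w[...,0]-.468,w[...,1]-.222)<.08)&(w[...,2]>.02)&(w[...,2]<.037)).astype(np.uint8)
m=cv2.morphologyEx(m,cv2.MORPH_CLOSE,np.ones((7,7))); k,_=cv2.findContours(m,0,1); k=max(k,key=cv2.contourArea).reshape(-1,2)
print('cooler',cv2.minAreaRect((ray(c,k,.03)[:,:2]*1000).astype(np.float32)))
save(c,'t6.png',(170,160,330,330),4.5 if 0 else 3.5)
E
```

```text
t: 16.25
tool_pos: [0.6289, 0.1168, 0.1574]
ee_rot: [[0.416, 0.909, 0.002], [0.909, -0.416, 0.0], [0.001, 0.002, -1.0]]
force: [-0.0, 1.0, 0.3]
finger_gap: 0.0848
grip_force: 0.0
t 16.25 at [628.9 116.8 157.4] yaw -24.6 gap 84.8 grip 0.0 j7 -46.926813257589565
[34.9, -188.6, 1.1] [0.1, 0.0, -91.6]
box top ((473.75872802734375, 211.57205200195312), (62.02910232543945, 74.70008850097656), 69.99581146240234)
plate ((475.28436279296875, 208.82662963867188), (58.48169708251953, 69.54351043701172), 69.3779067993164)
cooler ((466.1165771484375, 237.37538146972656), (96.19886016845703, 67.0459976196289), 10.429971694946289)
```

View pics/t6.png

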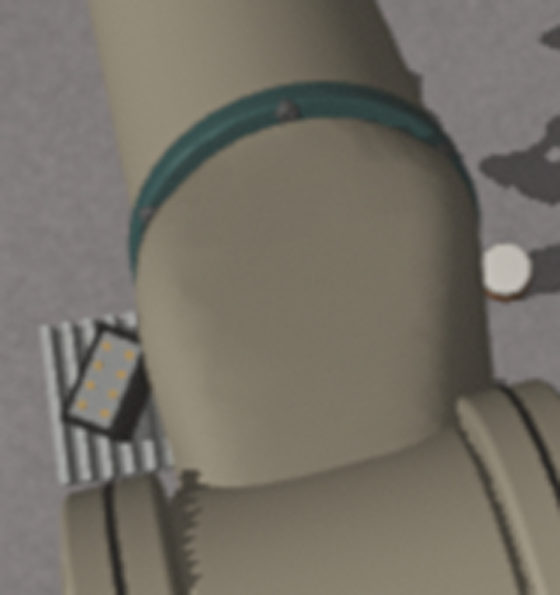

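The arm covers half of the module here, so I'll measure from the saved first picture, where the module has not moved since.

```bash
python3 - <<'E'
from h import *
c=cam('top'); im=cv2.imread('pics/top0.png')
k=6; x0,y0=175,240; cr=cv2.resize(im[y0:305,x0:240],None,fx=k,fy=k,interpolation=cv2.INTER_CUBIC)
h=cv2.cvtColor(cr,cv2.COLOR_BGR2HSV); g=h[...,2]
def px(a): return (a.reshape(-1,2)+.5)/k-.5+[x0,y0]
blk=(g<62).astype(np.uint8)
n,L,S,C=cv2.connectedComponentsWithStats(blk)
i=1+S[1:,4].argmax(); K,_=cv2.findContours((L==i).astype(np.uint8),cv2.RETR_CCOMP,cv2.CHAIN_APPROX_NONE)
for a in K:
    if len(a)>60: print(len(a),'z.078',cv2.minAreaRect((ray(c,px(a),.078)[:,:2]*1000).astype(np.float32)))
# cooler outline: bright fins hull
f=((g>125)&(h[...,1]<40)).astype(np.uint8); f=cv2.morphologyEx(f,cv2.MORPH_OPEN,np.ones((3,3)))
n,L,S,C=cv2.connectedComponentsWithStats(f); f=np.isin(L,[j for j in range(1,n) if S[j,4]>150])
P=(ray(c,px(np.argwhere(f)[:,::-1]),.03)[:,:2]*1000).astype(np.float32); print('cooler',cv2.minAreaRect(P))
vis=cr.copy(); vis[f]=(0,0,255); cv2.drawContours(vis,K,-1,(0,255,0),1); cv2.imwrite('pics/v7.png',vis)
E
```

```text
1001 z.078 ((470.7546691894531, 223.10006713867188), (46.662498474121094, 64.2979507446289), 68.8349380493164)
cooler ((469.35894775390625, 224.5664520263672), (97.69857788085938, 97.6852035522461), 9.9740629196167)
```

View pics/v7.png

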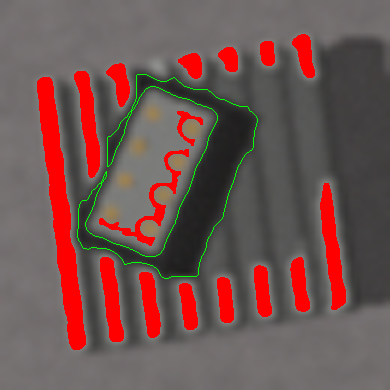

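```bash
python3 - <<'E'
from h import *
c=cam('top')
P=(ray(c,np.array([(152,86),(217,117),(155,256),(86,228)])/6+[174.6,239.6],.079)[:,:2]*1000).astype(np.float32); print(P.mean(0),cv2.minAreaRect(P))
E
```

```text
[472.16956 227.08136] ((472.19293212890625, 226.90159606933594), (25.056060791015625, 51.83066940307617), 67.603759765625)
```

```bash
python3 -m jog '{"offset":[[35,-189,0],[35,-189,0],[35,-189,0],[35,-189,0],[35,-189,0],[35,-189,0],[35,-189,0],[35,-189,0],[35,-189,0],[35,-189,0],[35,-189,0],[35,-189,0]],"turn":[[0,0,-92],[0,0,-92],[0,0,-92],[0,0,-92],[0,0,-92],[0,0,-92],[0,0,-92],[0,0,-92],[0,0,-92],[0,0,-92],[0,0,-92],[0,0,-92]]}'; python3 go.py 472 227 40 67;  python3 - <<'E'
from h import *
c=cam('scene');save(c,'s8.png',(380,180,500,300),4)
E
```

```text
t: 17.9
tool_pos: [0.471, 0.2272, 0.1558]
ee_rot: [[-0.923, 0.385, -0.0], [0.385, 0.923, -0.0], [0.0, -0.0, -1.0]]
force: [-0.3, -0.8, 0.2]
finger_gap: 0.0853
grip_force: 0.0
t 17.9 at [471.  227.2 155.8] yaw 67.4 gap 85.3 grip 0.0 j7 7.5651256572162655
[-1.0, 0.2, 115.8] [-0.0, -0.0, 0.4]
```

View pics/s8.png

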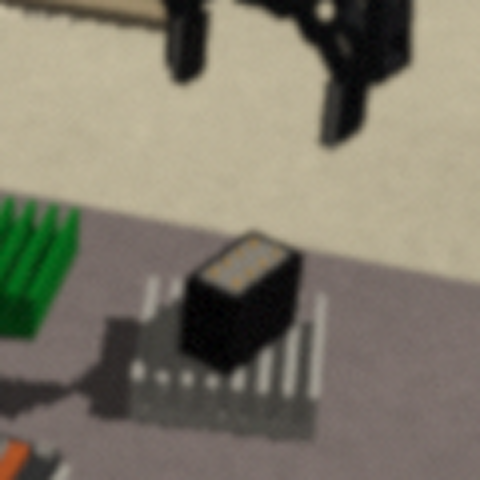

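The fingers straddle the module's long sides (240,270 in the crop). Descending and gripping.

```bash
python3 -m jog '{"offset":[[-1,0,30],[-1,0,70],[-1,0,100],[-1,0,113],[-1,0,115],[-1,0,115]],"turn":[[0,0,0],[0,0,0],[0,0,0],[0,0,0],[0,0,0],[0,0,0]]}' && python3 -m jog '{"offset":[[0,0,0],[0,0,0],[0,0,0],[0,0,0],[0,0,0],[0,0,0],[0,0,0]],"turn":[[0,0,0],[0,0,0],[0,0,0],[0,0,0],[0,0,0],[0,0,0],[0,0,0]]}' 20; python3 go.py
```

```text
t: 18.7
tool_pos: [0.4726, 0.2273, 0.0419]
ee_rot: [[-0.923, 0.384, 0.001], [0.384, 0.923, 0.001], [-0.001, 0.001, -1.0]]
force: [0.6, 0.4, 0.7]
finger_gap: 0.0849
grip_force: 0.0
t: 19.58
tool_pos: [0.4727, 0.2273, 0.0418]
ee_rot: [[-0.923, 0.384, 0.002], [0.384, 0.923, 0.001], [-0.001, 0.001, -1.0]]
force: [-0.2, 0.1, 5.8]
finger_gap: 0.0333
grip_force: 59.5
t 19.57 at [472.7 227.3  41.8] yaw 67.4 gap 33.3 grip 59.47961926460266 j7 -1.4512529302255404
```

```bash
python3 -m jog '{"offset":[[0,0,-15],[0,0,-50],[0,0,-90],[0,0,-115],[0,0,-115]],"turn":[[0,0,0],[0,0,0],[0,0,0],[0,0,0],[0,0,0]]}'; python3 go.py 641.2 -118.5 157 67.4
```

```text
t: 20.2
tool_pos: [0.473, 0.2272, 0.1579]
ee_rot: [[-0.923, 0.384, 0.003], [0.384, 0.923, 0.002], [-0.002, 0.003, -1.0]]
force: [-0.5, -0.9, -3.0]
finger_gap: 0.0331
grip_force: 59.5
t 20.2 at [473.  227.2 157.9] yaw 67.4 gap 33.1 grip 59.49117064476013 j7 7.526476962828547
[-288.2, -254.5, 0.9] [0.2, 0.1, -0.0]
```

```bash
python3 -m jog '{"offset":[[-288,-254.5,0],[-288,-254.5,0],[-288,-254.5,0],[-288,-254.5,0],[-288,-254.5,0],[-288,-254.5,0],[-288,-254.5,0],[-288,-254.5,0],[-288,-254.5,0],[-288,-254.5,0],[-288,-254.5,0],[-288,-254.5,0]],"turn":[[0,0,0],[0,0,0],[0,0,0],[0,0,0],[0,0,0],[0,0,0],[0,0,0],[0,0,0],[0,0,0],[0,0,0],[0,0,0],[0,0,0]]}'; python3 go.py 641.2 -118.5 43 67.4; python3 - <<'E'
from h import *
c=cam('top'); im=c['pixels'][...,::-1]; save(c,'t9.png')
k=6; x0,y0=175,240; cr=cv2.resize(im[y0:305,x0:240],None,fx=k,fy=k,interpolation=cv2.INTER_CUBIC)
h=cv2.cvtColor(cr,cv2.COLOR_BGR2HSV); g=h[...,2]
f=((g>125)&(h[...,1]<40)).astype(np.uint8); f=cv2.morphologyEx(f,cv2.MORPH_OPEN,np.ones((3,3)))
n,L,S,C=cv2.connectedComponentsWithStats(f); f=np.isin(L,[j for j in range(1,n) if S[j,4]>150])
px=(np.argwhere(f)[:,::-1]+.5)/k-.5+[x0,y0]
P=(ray(c,px,.03)[:,:2]*1000).astype(np.float32); print('cooler',cv2.minAreaRect(P))
E
```

```text
t: 21.7
tool_pos: [0.6403, -0.1183, 0.1562]
ee_rot: [[-0.924, 0.383, 0.0], [0.383, 0.924, -0.0], [-0.0, -0.0, -1.0]]
force: [-0.9, -0.8, -3.7]
finger_gap: 0.0334
grip_force: 59.8
t 21.7 at [ 640.3 -118.3  156.2] yaw 67.5 gap 33.4 grip 59.808032512664795 j7 47.90723805900789
[-0.9, 0.2, 113.2] [-0.0, 0.0, 0.1]
cooler ((468.29522705078125, 232.37403869628906), (98.83350372314453, 114.53912353515625), 9.571362495422363)
```

View pics/t9.png

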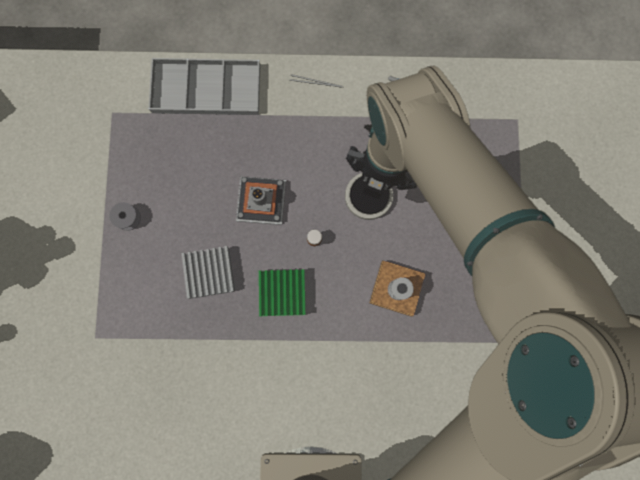

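The connector stands on the anvil (260,196), the cooler (207,272) is empty, the can stands on the cork (400,288), and the module is held over the stage. Lowering it.

```bash
python3 -m jog '{"offset":[[0,0,30],[0,0,70],[0,0,97],[0,0,109],[0,0,112],[0,0,114],[0,0,114.5],[0,0,114.5]],"turn":[[0,0,0],[0,0,0],[0,0,0],[0,0,0],[0,0,0],[0,0,0],[0,0,0],[0,0,0]]}';  python3 -m jog '{"offset":[[0,0,0.4],[0,0,0.6],[0,0,0.6]],"turn":[[0,0,0],[0,0,0],[0,0,0]]}'
```

```text
t: 22.75
tool_pos: [0.6408, -0.1188, 0.0423]
ee_rot: [[-0.923, 0.384, 0.001], [0.384, 0.923, -0.0], [-0.001, 0.0, -1.0]]
force: [0.0, -0.2, -2.2]
finger_gap: 0.0336
grip_force: 59.7
t: 23.12
tool_pos: [0.6406, -0.1189, 0.0418]
ee_rot: [[-0.923, 0.384, 0.001], [0.384, 0.923, -0.0], [-0.001, -0.0, -1.0]]
force: [-1.9, -0.4, 5.3]
finger_gap: 0.0331
grip_force: 60.5
```

```bash
python3 -m jog '{"offset":[[0,0,0],[0,0,0],[0,0,0],[0,0,0],[0,0,0],[0,0,-20],[0,0,-60],[0,0,-100],[0,0,-115],[0,0,-115]],"turn":[[0,0,0],[0,0,0],[0,0,0],[0,0,0],[0,0,0],[0,0,0],[0,0,0],[0,0,0],[0,0,0],[0,0,0]]}' 85; python3 go.py 439.5 -178.6 150 20; python3 - <<'E'
from h import *
import meas2
c=cam('top'); w=cloud(c)
print('can',*meas2.ref(c,w,(.44,-.178),.04,.072,.1,.082,True))
im=c['pixels'][...,::-1];k=6; x0,y0=175,240; cr=cv2.resize(im[y0:305,x0:240],None,fx=k,fy=k,interpolation=cv2.INTER_CUBIC)
cv2.imwrite('pics/v10.png',cr)
h=cv2.cvtColor(cr,cv2.COLOR_BGR2HSV); g=h[...,2]
f=((g>125)&(h[...,1]<40)).astype(np.uint8); n,L,S,C=cv2.connectedComponentsWithStats(f); f=np.isin(L,[j for j in range(1,n) if S[j,4]>400])
P=(ray(c,(np.argwhere(f)[:,::-1]+.5)/k-.5+[x0,y0],.03)[:,:2]*1000).astype(np.float32); print('cooler',cv2.minAreaRect(P))
c=cam('scene'); save(c,'s10.png',(200,120,540,360),2.3)
E
```

```text
t: 24.38
tool_pos: [0.6409, -0.1189, 0.1574]
ee_rot: [[-0.923, 0.384, 0.002], [0.384, 0.923, -0.001], [-0.002, 0.0, -1.0]]
force: [0.5, 0.3, 0.3]
finger_gap: 0.085
grip_force: 0.0
t 24.38 at [ 640.9 -118.9  157.4] yaw 67.4 gap 85.0 grip 0.0 j7 47.88130062212454
[163.1, -132.5, 6.9] [0.1, 0.1, 47.4]
can [ 437.2 -177.8] 23.1 [ 437.5 -177.9] [42.9 43.9]
cooler ((469.2672119140625, 224.801513671875), (99.31244659423828, 98.59503936767578), 9.965790748596191)
```

View pics/s10.png

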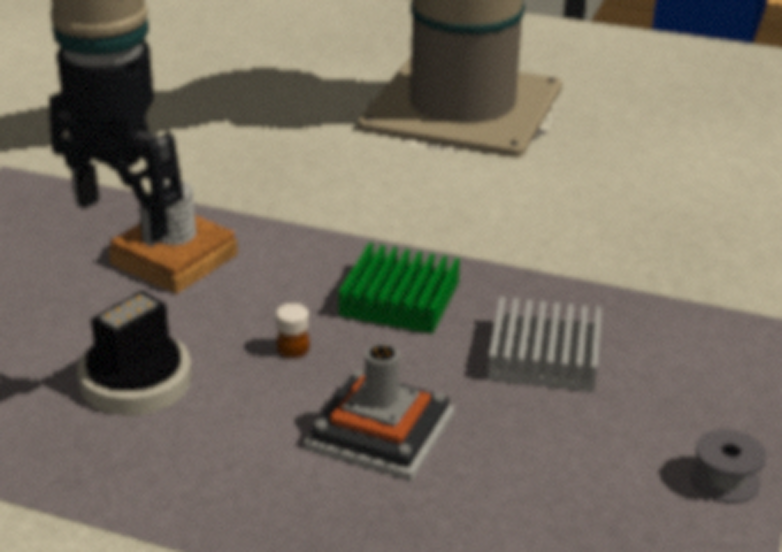

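The module is upright on the stage (132,340) and the connector is on the anvil (380,385). Now the can goes from the cork to the cooler at (469.3, 224.7).

```bash
python3 -m jog '{"offset":[[164,-133,0],[164,-133,0],[164,-133,0],[164,-133,0],[164,-133,0],[164,-133,0],[164,-133,0],[164,-133,0],[164,-133,30],[164,-133,70],[164,-133,100],[164,-133,113],[164,-133,117],[164,-133,117],[164,-133,117]],"turn":[[0,0,47],[0,0,47],[0,0,47],[0,0,47],[0,0,47],[0,0,47],[0,0,47],[0,0,47],[0,0,47],[0,0,47],[0,0,47],[0,0,47],[0,0,47],[0,0,47],[0,0,47]]}' && python3 -m jog '{"offset":[[0,0,0],[0,0,0],[0,0,0],[0,0,0],[0,0,0],[0,0,0]],"turn":[[0,0,0],[0,0,0],[0,0,0],[0,0,0],[0,0,0],[0,0,0]]}' 30 && python3 -m jog '{"offset":[[0,0,-15],[0,0,-50],[0,0,-90],[0,0,-115],[0,0,-115]],"turn":[[0,0,0],[0,0,0],[0,0,0],[0,0,0],[0,0,0]]}'; python3 go.py 469.3 224.7 155 20
```

```text
t: 26.35
tool_pos: [0.4385, -0.1788, 0.0398]
ee_rot: [[-0.349, 0.937, 0.002], [0.937, 0.349, -0.001], [-0.001, 0.001, -1.0]]
force: [-0.4, -0.1, 0.1]
finger_gap: 0.0851
grip_force: 0.0
t: 27.1
tool_pos: [0.4383, -0.1787, 0.0395]
ee_rot: [[-0.349, 0.937, 0.001], [0.937, 0.349, -0.0], [-0.001, 0.001, -1.0]]
force: [0.3, 0.7, 6.5]
finger_gap: 0.0428
grip_force: 60.3
t: 27.72
tool_pos: [0.4388, -0.1791, 0.1553]
ee_rot: [[-0.348, 0.937, 0.003], [0.937, 0.348, -0.001], [-0.002, 0.003, -1.0]]
force: [0.4, -1.8, -1.1]
finger_gap: 0.0427
grip_force: 61.2
t 27.73 at [ 438.8 -179.1  155.3] yaw 20.4 gap 42.7 grip 61.16155743598938 j7 13.514287154652687
[367.8, 169.3, -0.1] [0.2, 0.1, 0.4]
```

```bash
python3 -m jog '{"offset":[[368,169,0],[368,169,0],[368,169,0],[368,169,0],[368,169,0],[368,169,0],[368,169,0],[368,169,0],[368,169,0],[368,169,0],[368,169,0],[368,169,0],[368,169,0]],"turn":[[0,0,0],[0,0,0],[0,0,0],[0,0,0],[0,0,0],[0,0,0],[0,0,0],[0,0,0],[0,0,0],[0,0,0],[0,0,0],[0,0,0],[0,0,0]]}'; python3 go.py 469.3 224.7 40.5 20.4
```

```text
t: 29.35
tool_pos: [0.4679, 0.225, 0.154]
ee_rot: [[-0.348, 0.937, 0.0], [0.937, 0.348, -0.0], [-0.0, 0.0, -1.0]]
force: [0.5, -0.1, -1.7]
finger_gap: 0.0429
grip_force: 61.3
t 29.35 at [467.9 225.  154. ] yaw 20.4 gap 42.9 grip 61.2528920173645 j7 -30.77959494741633
[-0.7, 1.2, 113.5] [0.0, 0.0, -0.0]
```

```bash
python3 -m jog '{"offset":[[0,0,30],[0,0,70],[0,0,97],[0,0,109],[0,0,112],[0,0,113.5],[0,0,114],[0,0,114]],"turn":[[0,0,0],[0,0,0],[0,0,0],[0,0,0],[0,0,0],[0,0,0],[0,0,0],[0,0,0]]}';  python3 -m jog '{"offset":[[0,0,0.4],[0,0,0.6],[0,0,0.6]],"turn":[[0,0,0],[0,0,0],[0,0,0]]}'
```

```text
t: 30.35
tool_pos: [0.4682, 0.2254, 0.0405]
ee_rot: [[-0.349, 0.937, 0.001], [0.937, 0.349, 0.0], [0.0, 0.001, -1.0]]
force: [-0.6, 0.2, -1.8]
finger_gap: 0.0431
grip_force: 61.3
t: 30.72
tool_pos: [0.4679, 0.2253, 0.0396]
ee_rot: [[-0.349, 0.937, 0.0], [0.937, 0.349, 0.0], [-0.0, 0.0, -1.0]]
force: [-0.4, -0.2, 1.9]
finger_gap: 0.0426
grip_force: 61.2
```

Contact is made at +1.9 N. I'll release, rise well clear, move back out of the top view and check.

```bash
python3 -m jog '{"offset":[[0,0,0],[0,0,0],[0,0,0],[0,0,0],[0,0,0],[0,0,-20],[0,0,-60],[0,0,-110],[0,0,-160],[0,0,-160],[0,0,-160],[250,100,-160],[250,100,-160],[250,100,-160],[250,100,-160],[250,100,-160],[250,100,-160],[250,100,-160],[250,100,-160],[250,100,-160]],"turn":[[0,0,0],[0,0,0],[0,0,0],[0,0,0],[0,0,0],[0,0,0],[0,0,0],[0,0,0],[0,0,0],[0,0,0],[0,0,0],[0,0,0],[0,0,0],[0,0,0],[0,0,0],[0,0,0],[0,0,0],[0,0,0],[0,0,0],[0,0,0]]}' 85; python3 - <<'E'
from h import *
import meas2
c=cam('top'); w=cloud(c); save(c,'t11.png')
for f in (lambda:('can',meas2.ref(c,w,(.469,.225),.04,.072,.1,.082,True)),lambda:('module',meas2.ref(c,w,(.641,-.118),.06,.07,.1,.079)),lambda:('conn',meas2.ref(c,w,(.6286,.1166),.03,.076,.1,.084,True)),lambda:('jar',meas2.ref(c,w,(.544,-.003),.03,.035,.06,.045,True))):
    try: print(*f())
    except Exception as e: print(e)
E
```

```text
t: 33.22
tool_pos: [0.4749, 0.4932, 0.1995]
ee_rot: [[-0.348, 0.938, 0.0], [0.938, 0.348, -0.0], [-0.001, 0.0, -1.0]]
force: [0.6, -0.0, -0.0]
finger_gap: 0.085
grip_force: 0.0
can [array([465.3, 224.3]), 23.4, array([465.5, 224.3]), array([43.2, 44.8])]
module [array([ 638.8, -119.5]), array([35.5, 65.5]), 69.2]
conn [array([625.9, 115.2]), 16.3, array([626. , 115.9]), array([28.7, 30.4])]
jar [array([544.6,  -1.3]), 15.8, array([544.7,  -1.4]), array([28.8, 29.9])]
```

View pics/t11.png

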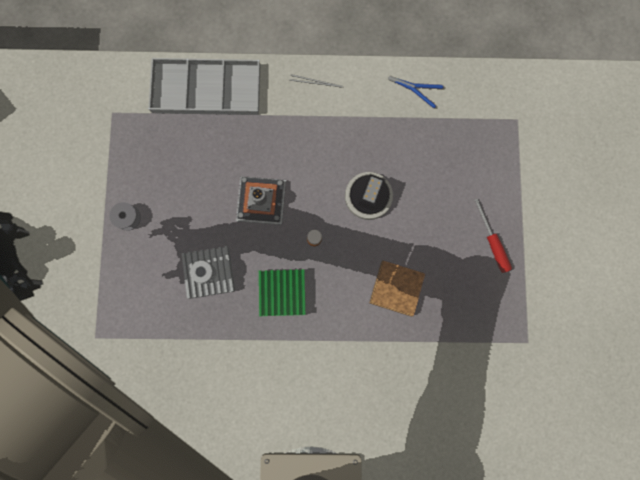

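All three parts are upright on their stations: the can (200,271) on the cooler, the module (373,189) on the stage and the connector (258,194) on the anvil. They measure within about 3 mm of the centres, and the cork (398,288) is empty. The jar, screwdriver and reel have not moved and the arm is clear, so I'll hand in.

```bash
python3 -c "
from rig import env
print(env.close_job())"
```

```text
the job is handed in; nothing more can be done
None
```

The job is handed in at about 33 s: the can is on the cooling block, the module on the stage and the connector on the anvil, all upright and within about 4 mm of centre, with the cork block empty and the jar, screwdriver and reel left where they were.

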